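Bring the back pot to the display stand

TASK

First move the white vase and the green vase off the stock board and stand both fully on the grey side mat. Then fetch the dark bonsai pot from behind them and stand it in the middle of the black display stand, and after that put each vase back on the very cork disc it came from. Set everything down gently and upright without dropping it, let go of it, and leave the amber jar, the stack of saucers and the brush alone.

Things in the scene. Friction and masses are not known exactly. Their poses are not given: they have to be found in the camera images.
- white_vase_center (a point): White glazed vase, round and upright, 90 mm tall, straight body 54 mm in diameter between 10 and 70 mm above its foot, a narrow neck (40 mm) and a 44 mm rim above; about 0.2 kg. The point is at its centre, 45 mm above its foot; z is up. It starts on one of the two cork discs of the stock board (which of them varies), with at least 35 mm free beside it along the board's x both ways. Grip it across the straight body at this point or slightly above.
- green_vase_center (a point): Green glazed vase, round and upright, 90 mm tall, straight body 54 mm in diameter between 10 and 70 mm above its foot, a narrow neck (40 mm) and a 44 mm rim above; about 0.2 kg. The point is at its centre, 45 mm above its foot; z is up. It starts on one of the two cork discs of the stock board (which of them varies), with at least 35 mm free beside it along the board's x both ways. Grip it across the straight body at this point or slightly above.
- bonsai_pot_center (a point): Small round bonsai pot, dark brown above, teal below, with a ring of small amber studs; 50 mm tall, 58 mm in diameter between 12 and 40 mm above its foot, about 0.16 kg. The point is at its centre, 25 mm above its foot; z is up. It starts at the back of the stock board between the two vases and the fence; once the vases are away it can be gripped across the board's y at this point or up to 10 mm above.
- stock_board: Fixed wooden board, 140 mm along x, 210 mm along y, 15 mm thick, with a fence 10 mm thick along its far (+x) edge that stands 40 mm above the board's upper face (inner face at x = +60 mm). Origin at the centre of its underside; z up. Two pale cork discs of 66 mm diameter, flat on the upper face, are centred at x = -12 mm, y = +54 mm and y = -54 mm: a vase stands on each. The bonsai pot starts at x = +22 mm, y = 0.
- side_mat: Fixed flat grey striped mat, 170 mm along x, 260 mm along y, 3 mm thick: the side area for the vases. Origin at the centre of its underside; z up.
- display_stand: Fixed black display stand with a square top of 110 x 110 mm, on a round grey turntable of 220 mm diameter that does not turn (22 mm high). The stand's flat top lies 65 mm above the origin, which is the centre of the underside on the table; z up, x and y along the sides of the square.
- glaze_jar: Bystander: amber jar with black lid, 56 mm diameter, 75 mm tall, loose. Origin at the centre of its underside. Leave alone.
- saucers: Bystander: stack of three saucers in terracotta and blue, 90 mm diameter, 30 mm tall, loose. Origin at the centre of its underside. Leave alone.
- dust_brush: Bystander: brush 170 mm long with handle and bristle head lying on the table beyond the work, about 20 mm high, loose. Leave alone.

How it is judged:
By the outcome, as a careful person would: the job done as asked, in the order asked, and still so for the second after the job is handed in, with the robot touching nothing.
It also fails if it takes over 144 s, if anything falls off the work surface, if the arm or the gripper's body presses on something with over 40 N, if the wrist force passes 120 N, or if a joint passes its speed limit or range.

ROBOT

A 7-joint arm with a two-finger parallel gripper is mounted at the origin on the work surface. World frame = base frame: x ahead of the robot, y to its left, z up, the work surface at z = 0. Lengths are in m, angles in rad, forces in N, time in s.
With the tool pointing down it reaches from about 0.35 to 0.9 m from the base axis. Payload 8.1 kg.
Tool frame: the origin (TCP) lies between the finger pads; the fingertips stand ahead of it and the grasp point (between the pads) is the TCP (arm.nose_length is the z of the fingertips in the tool frame, in m); z points along the fingers, y is the line along which they close (so a half turn about z gives the same grasp; the last joint's range is limited). The gripper opens to 92 mm and grips with 3 to 60 N. Pads are 19 mm wide; open, the fingers measure 130 mm over their backs; the gripper's body (75 mm by 190 mm) begins 47 mm behind the grasp point.
Start: joints at [1.237, 0.434, 0.025, 1.573, -0.012, 1.134, -0.075], TCP at [0.143, -0.608, 0.218] pointing down, gripper open.
Joint ranges: [-2.62, 2.62], [-0.44, 2.09], [-1.27, 1.32], [0.08, 2.57], [-1.32, 4.46], [0.12, 2], [-2.74, 2.74]. Speed limits (rad/s): [2.22, 2.22, 3.01, 3.01, 3.14, 3.14, 3.14].

INTERFACE

Orientations are given as a rotation vector (axis times angle).
In Python, from cell import sensors, optics, arm gives the robot as it stands.
- The arm moves only by the tool arm_command, never from a script. Its argument "deltas" is one flat list of numbers, 7 for each row, row after row: the turn, a rotation vector about the world's x, y, z as a fraction of full scale, then the shift along the world's x, y, z as a fraction of full scale, then the finger opening in mm, from 0 to 91.8. In form: [wx, wy, wz, dx, dy, dz, fingers, wx, wy, wz, dx, dy, dz, fingers, ...]. A call has 1 to 20 rows; each row is the pose to reach, as a shift and turn from the pose commanded when the call began; what a row does not reach only later rows make up. Full scale, the value 1, is 1 m for a shift and 90 degrees for a turn. A row lasts 1/10 s, in which the tool goes at most 50 mm and 8.59 degrees, less where a joint would pass 70% of its speed; a pose out of reach is approached as far as the arm can. A call with a number of a shift or a turn outside -1 to 1 is refused whole. A call with a gripper value outside its range is refused whole. The fingers move at their own pace and stop on an object; "force" is the grip in N (left out, the last holds). Time passes only in rows, so rows that repeat a pose let the fingers close. It gives the time, the measured TCP pose, the force, the opening and the grip force at its end, in the units of the state.
- sensors.observe(): the state, without advancing time (a new reading comes with each control period).
- optics.get_image(name): name is "scene" or "top" or "wrist"; returns the picture (400x640x3 uint8, blue, green, red); there is no depth.
- optics.calibration(name): a dict with "camera_matrix" (3x3 intrinsics, pixels), "rvec" (rotation vector, rad) and "tvec" (3), from world to camera coordinates, as OpenCV has them. Camera axes: x right, y down, z forward; pixel columns grow to the right and rows downward; lengths in m; the calibration is good to about 2 mm. A picture is of the moment at which its call begins: read the wrist's pose just before it. calibration takes no time and is no camera call; for the wrist camera it gives the pose at the moment of the call.
- arm.sign_off(): hands the job in; it is judged then, once.
The state is a dict: "clock": time; "joints": joint angles; "dq": joint speeds; "joint_efforts": joint torques, N m; "position": TCP position; "ee_rot": TCP orientation; "force": force on the tool from outside, world axes, zero at the start; "ft_torque": the same for the moment, N m; "width": opening from 0.0 (shut) to 1.0 (fully open); "gripper_force": force on a finger pad.
Only numpy, scipy, OpenCV 4.12 (cv2) and the standard library are available. Lean on these libraries where they do the work, as an engineer would, in place of code of your own. Each camera call takes 0.05 s, during which the arm holds its last target. There are 200 camera calls.

## Working session

There is one attempt and no reset: what is moved stays moved. The work goes in short steps, Python scripts to look and compute and a tool call to move; the robot and the scene stay as the last step left them, time stands still between calls to the robot, and variables do not carry over. Pictures are saved under pics/ and viewed, at most 14 in all, crops included, and the job is handed in when it is done.

Besides the shell and the picture viewer there is one more tool, called after "Call:" as a command line: name --argument value ..., lists and objects as JSON in quotes. arm_command: Moves the arm, as the interface text tells. Its arguments: {"type":"object","properties":{"deltas":{"type":"array","items":{"type":"number"}},"force":{"type":"number"}},"required":["deltas"]}

```bash
ls; mkdir -p pics
python3 - <<'E'
from cell import sensors, optics, arm
import cv2
s=sensors.observe();print(s, arm.nose_length)
for n in("scene","top"):
    cv2.imwrite(f"pics/{n}0.png",optics.get_image(n)); c=optics.calibration(n);print(n,c)
E
```

```text
pics
{'clock': 0.0, 'joints': array([ 1.23739489,  0.435213  ,  0.02500008,  1.57408588, -0.01159235,
        1.13400292, -0.07513329]), 'dq': array([ 0.00167913,  0.00053943, -0.0028377 , -0.0005372 ,  0.00057519,
       -0.00109925, -0.00012223]), 'joint_efforts': array([-7.31313139e-04, -6.67846298e+01,  9.84004475e-01, -3.14457107e+01,
       -6.09160680e-02,  4.27979906e-02,  1.62244942e-04]), 'position': array([ 0.14277995, -0.60793848,  0.21755584]), 'ee_rot': array([-3.11920241e+00, -3.61368134e-01,  5.31024578e-04]), 'force': array([ 0.09153012,  0.39072214, -0.61903961]), 'ft_torque': array([0.02311933, 0.02560784, 0.03242531]), 'gripper_force': 0.0, 'width': 1.0014216840605408} 0.019
scene {'camera_matrix': array([[485.61121339,   0.        , 321.60863204],
       [  0.        , 485.61121339, 200.98371585],
       [  0.        ,   0.        ,   1.        ]]), 'rvec': array([ 1.89457264,  1.81911404, -0.57269128]), 'tvec': array([-0.04431671, -0.42243418,  1.70855032])}
top {'camera_matrix': array([[502.53877584,   0.        , 324.98026542],
       [  0.        , 502.53877584, 201.20170771],
       [  0.        ,   0.        ,   1.        ]]), 'rvec': array([ 2.12784318, -2.13399322,  0.16413768]), 'tvec': array([0.01366844, 0.61405115, 1.41469546])}
```

View pics/scene0.png

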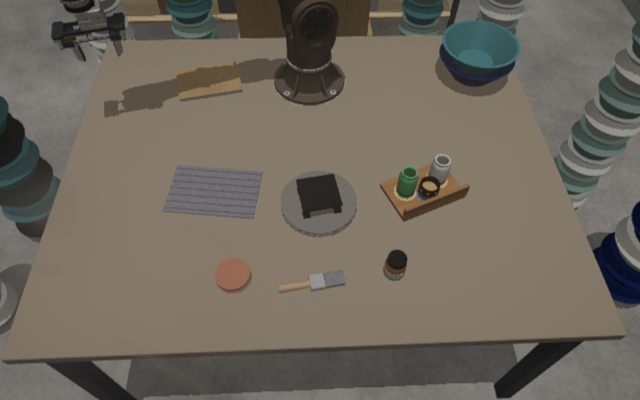

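View pics/top0.png

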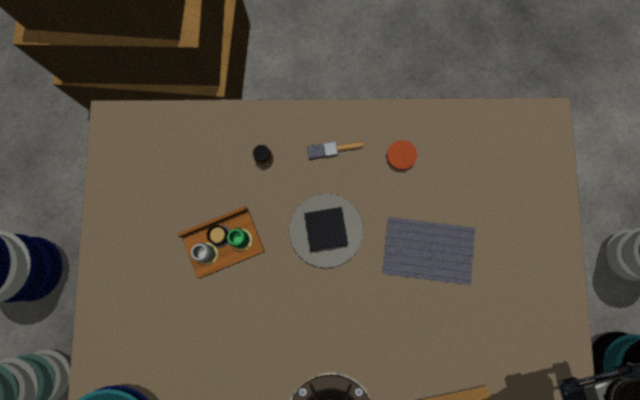

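The scene view shows the board at (425,190), with the white vase at (440,168), the green vase at (407,182) and the pot at (430,187). The stand is at (320,197) and the mat at (213,191). In the top view, the board is at (222,243), the stand at (326,230) and the mat at (429,250).

```bash
cat > h.py <<'E'
import numpy as np, cv2
from cell import sensors, optics, arm
def ray(c,uv):
    K=c["camera_matrix"];R=cv2.Rodrigues(np.asarray(c["rvec"],float))[0];t=np.asarray(c["tvec"],float).ravel()
    o=-R.T@t
    uv=np.atleast_2d(np.asarray(uv,float))
    d=np.c_[uv,np.ones(len(uv))]@np.linalg.inv(K).T@R
    return o,d
def onz(c,uv,z):
    o,d=ray(c,uv); return o+d*((z-o[2])/d[:,2])[:,None]
def big(m,box=None):
    m=m.astype(np.uint8)
    if box: 
        k=np.zeros_like(m);x0,y0,x1,y1=box;k[y0:y1,x0:x1]=1;m=m*k
    cs=cv2.findContours(m,cv2.RETR_EXTERNAL,cv2.CHAIN_APPROX_NONE)[0]
    return max(cs,key=cv2.contourArea)
def rect(c,cnt,z):
    P=onz(c,cnt.reshape(-1,2),z)[:,:2]
    (cx,cy),(w,h),a=cv2.minAreaRect((P*1000).astype(np.float32))
    return np.round([cx,cy,w,h,a],1)
E
python3 - <<'E'
from h import *
im=cv2.imread("pics/top0.png");c=optics.calibration("top")
hsv=cv2.cvtColor(im,cv2.COLOR_BGR2HSV);H,S,V=[hsv[...,i].astype(int) for i in range(3)]
for n,p in dict(mat=(429,250),table=(350,300),board=(205,268),stand=(326,230),turn=(300,250),green=(238,238)).items():print(n,hsv[p[1],p[0]])
print("mat",rect(c,big((H>105)&(H<140)&(S>40),(370,200,490,300)),.003))
print("stand",rect(c,big(V<50,(290,195,363,268)),.065))
print("board",rect(c,big((S>130)&(H<25),(160,190,280,290)),.015))
sc=cv2.resize(im[195:295,165:285],None,fx=6,fy=6,interpolation=cv2.INTER_CUBIC)[:600]
cv2.imwrite("pics/topcrop.png",sc)
E
```

```text
mat [117  34  76]
table [ 16  80 115]
board [ 14 183 134]
stand [90 15 33]
turn [ 27  22 114]
green [ 69 153 158]
mat [ 430.5 -299.3    0.     0.     0. ]
stand [530.7  10.3 111.3 107.2   8.9]
board [499.  321.3 149.  218.4  22.4]
```

View pics/topcrop.png

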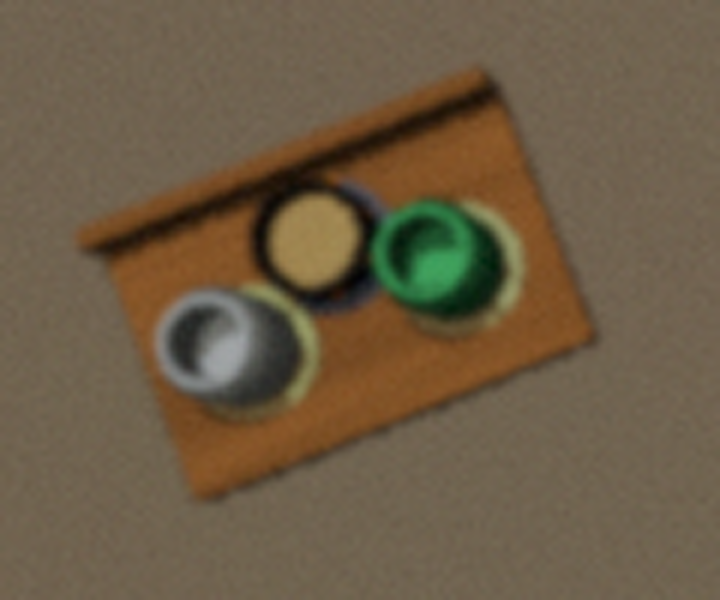

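The crop shows the white vase on the left (+y) disc with its rim at about (205,342). The green vase is on the right (-y) disc with its rim at (427,255), and the pot's soil is at (315,241). The board's front corners are at (195,500) and (595,335), and the fence top corners at (78,240) and (480,68).

Run:
```python
from h import *
im=cv2.imread("pics/top0.png");c=optics.calibration("top")
f=lambda p:((np.array(p)+.5)/6-.5)+[165,195]
X=np.vstack([onz(c,f(p),z) for p,z in [((195,500),.015),((595,335),.015),((78,240),.055),((480,68),.055)]])
B=np.array([[-70,105],[-70,-105],[70,105],[70,-105]])/1000
# rigid fit
Xc=X[:,:2].mean(0);M=(B-B.mean(0)).T@(X[:,:2]-Xc);a=np.arctan2(M[0,1]-M[1,0],M[0,0]+M[1,1])
R=np.array([[np.cos(a),-np.sin(a)],[np.sin(a),np.cos(a)]]);print("board",Xc,np.degrees(a),"res",(X[:,:2]-Xc-B@R.T)*1e3)
for n,b in dict(dL=(-.012,.054),dR=(-.012,-.054),pot=(.022,0)).items():print(n,Xc+R@b)
for n,p,z in [("white",(207,342),.105),("green",(427,254),.105),("pot",(314,241),.06)]:print(n,onz(c,f(p),z))
hsv=cv2.cvtColor(cv2.GaussianBlur(im,(0,0),1.5),cv2.COLOR_BGR2HSV);H,S,V=[hsv[...,i].astype(int) for i in range(3)]
m=((H>100)&(H<150)).astype(np.uint8);m=cv2.morphologyEx(m,cv2.MORPH_CLOSE,np.ones((5,5)))
print("mat",rect(c,big(m,(370,200,490,300)),.003))
```

```text
board [0.49643462 0.31553048] 22.780711328159587 res [[ 2.96174384  1.19852378]
 [ 1.26804879  1.20193406]
 [-2.94855774 -2.22062628]
 [-1.28123489 -0.17983156]]
dL [0.46446161 0.36067167]
dR [0.50627978 0.26109636]
pot [0.51671848 0.32404899]
white [[0.46504856 0.36007268 0.105     ]]
green [[0.50541356 0.25949319 0.105     ]]
pot [[0.51604684 0.32235074 0.06      ]]
mat [ 473.8 -293.5  252.   161.9   82.6]
```

Call:
arm_command --deltas '[0,0,0.1,0.05,0.05,0.05,91,0,0,0.2,0.1,0.09,0.08,91,0,0,0.25,0.15,0.13,0.08,91,0,0,0.3,0.2,0.17,0.08,91,0,0,0.35,0.25,0.21,0.08,91,0,0,0.4,0.3,0.25,0.08,91,0,0,0.45,0.3,0.3,0.08,91,0,0,0.5,0.3,0.35,0.08,91,0,0,0.55,0.3,0.4,0.08,91,0,0,0.6,0.3,0.45,0.08,91,0,0,0.65,0.3,0.5,0.08,91,0,0,0.7,0.3,0.55,0.08,91,0,0,0.75,0.3,0.6,0.08,91,0,0,0.8,0.3,0.65,0.08,91,0,0,0.85,0.3,0.7,0.08,91,0,0,0.9,0.3,0.75,0.08,91,0,0,0.95,0.3,0.8,0.08,91,0,0,1,0.3,0.86,0.08,91,0,0,1,0.3,0.86,0.08,91,0,0,1,0.3,0.86,0.08,91]' --force 15

```text
clock: 2.1
position: [0.4423, 0.2538, 0.2982]
ee_rot: [-1.95, -2.463, -0.0]
force: [0.2, -0.3, -0.6]
width: 0.993
gripper_force: 0.0
```

```bash
cat > look.py <<'E'
from h import *
import sys
s=sensors.observe();c=optics.calibration("wrist");im=optics.get_image("wrist")
cv2.imwrite(f"pics/{sys.argv[1]}.png",im);np.savez(f"pics/{sys.argv[1]}",**c)
print(s["clock"],s["position"],s["ee_rot"],s["joints"]);print(ray(c,[320,200]))
E
python3 look.py w0
```

```text
2.1 [0.44234087 0.2538337  0.29821193] [-1.95019073e+00 -2.46267902e+00 -1.10107042e-04] [ 7.48408473e-04  2.83873884e-01 -7.90939199e-01  1.67644378e+00
  2.09829495e-01  1.26911422e+00 -6.01722133e-01]
(array([0.42688577, 0.32105737, 0.46354489]), array([[ 0.06315018, -0.25229428, -0.96559566]]))
```

View pics/w0.png

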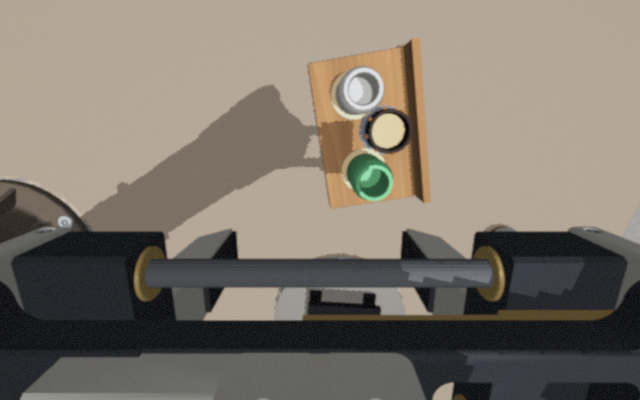

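The wrist view shows the white vase's rim at (360,92), the green vase's rim at (372,180) and the pot's soil at (389,130). The board's left edge runs from (309,62) to (331,207), and the fence's outer top from (417,40) to (429,201).

Run:
```python
from h import *
im=cv2.imread("pics/w0.png");c=dict(np.load("pics/w0.npz"))
hsv=cv2.cvtColor(im,cv2.COLOR_BGR2HSV);H,S,V=[hsv[...,i].astype(int) for i in range(3)]
a,b=onz(c,[[309,62],[331,207]],.015)
d=a-b;print("front edge",a,b,np.linalg.norm(d),np.degrees(np.arctan2(d[1],d[0]))-90)
a,b=onz(c,[[415,40],[429,201]],.055)
d=a-b;print("fence",a,b,np.linalg.norm(d),np.degrees(np.arctan2(d[1],d[0]))-90)
g=big((H>55)&(H<85)&(S>80),(330,140,400,210))
for n,p,z in [("white",(360,92),.105),("green",(373,181),.105),("pot",(388,130),.06)]:print(n,onz(c,p,z))
sc=cv2.resize(im[30:220,290:450],None,fx=3.1,fy=3.1,interpolation=cv2.INTER_CUBIC);cv2.imwrite("pics/w0c.png",sc)
```

```text
front edge [0.39726569 0.38874391 0.015     ] [0.47511206 0.19693186 0.015     ] 0.20700705708040545 22.089633613238732
fence [0.51954692 0.43614634 0.055     ] [0.60070551 0.24742292 0.055     ] 0.20543428929491425 23.269632300824412
white [[0.46500078 0.35813825 0.105     ]]
green [[0.50649272 0.2646935  0.105     ]]
pot [[0.51699372 0.3263854  0.06      ]]
```

Call:
arm_command --deltas '[0,0,0.05,0.01,0.04,-0.03,91,0,0,0.107,0.022,0.08,-0.06,91,0,0,0.107,0.022,0.107,-0.09,91,0,0,0.107,0.022,0.107,-0.1,91,0,0,0.107,0.022,0.107,-0.1,91,0,0,0.107,0.022,0.107,-0.12,91,0,0,0.107,0.022,0.107,-0.14,91,0,0,0.107,0.022,0.107,-0.16,91,0,0,0.107,0.022,0.107,-0.18,91,0,0,0.107,0.022,0.107,-0.2,91,0,0,0.107,0.022,0.107,-0.215,91,0,0,0.107,0.022,0.107,-0.228,91,0,0,0.107,0.022,0.107,-0.228,91,0,0,0.107,0.022,0.107,-0.228,91]'

```text
clock: 3.55
position: [0.4652, 0.3587, 0.0709]
ee_rot: [1.738, 2.617, 0.001]
force: [0.3, 0.3, -0.0]
width: 0.995
gripper_force: 0.0
```

Call:
arm_command --deltas '[0,0,0,0,0,0,75,0,0,0,0,0,0,65,0,0,0,0,0,0,58,0,0,0,0,0,0,52,0,0,0,0,0,0,45,0,0,0,0,0,0,45,0,0,0,0,0,0,45,0,0,0,0,0,0,45,0,0,0,0,0,0,45,0,0,0,0,0,0,45]' --force 20

```text
clock: 4.55
position: [0.4654, 0.3589, 0.0707]
ee_rot: [1.737, 2.617, 0.002]
force: [2.2, 1.1, 3.0]
width: 0.577
gripper_force: 20.1
```

Call:
arm_command --deltas '[0,0,0,0,0,0.01,45,0,0,0,0,0,0.04,45,0,0,0,0,0,0.08,45,0,0,0,0,0,0.12,45,0,0,0,0,-0.01,0.15,45,0,0,0,0,-0.03,0.15,45,0,0,0,0,-0.06,0.15,45,0,0,0,0,-0.1,0.15,45,0,0,0,0,-0.14,0.15,45,0,0,0,0,-0.18,0.15,45,0,0,0,0,-0.22,0.15,45,0,0,0,0,-0.26,0.15,45,0,0,0,0,-0.3,0.15,45,0,0,0,0,-0.34,0.15,45,0,0,0,0,-0.38,0.15,45,0,0,0,0,-0.42,0.15,45,0,0,0,0,-0.46,0.15,45,0,0,0,0,-0.5,0.15,45,0,0,0,0,-0.54,0.15,45,0,0,0,0,-0.58,0.15,45]'

```text
clock: 6.55
position: [0.4636, -0.2223, 0.2203]
ee_rot: [-1.736, -2.616, 0.0]
force: [0.6, 0.7, -2.2]
width: 0.572
gripper_force: 20.0
```

Call:
arm_command --deltas '[0,0,0,0,-0.04,0,45,0,0,0,0,-0.08,0,45,0,0,0,0,-0.11,0,45,0,0,0,0,-0.13,0,45,0,0,0,0,-0.142,0,45,0,0,0,0,-0.142,-0.01,45,0,0,0,0,-0.142,-0.04,45,0,0,0,0,-0.142,-0.07,45,0,0,0,0,-0.142,-0.1,45,0,0,0,0,-0.142,-0.125,45,0,0,0,0,-0.142,-0.14,45,0,0,0,0,-0.142,-0.145,45,0,0,0,0,-0.142,-0.15,45,0,0,0,0,-0.142,-0.15,45]'

```text
clock: 7.95
position: [0.4654, -0.3632, 0.0707]
ee_rot: [1.737, 2.617, 0.0]
force: [-1.0, -0.9, -1.2]
width: 0.572
gripper_force: 20.0
```

```bash
python3 look.py w1
```

```text
7.95 [ 0.46540334 -0.36320879  0.07074758] [1.73653197e+00 2.61721051e+00 2.94682910e-04] [ 0.94472309  0.60114981 -0.5404687   1.78470364  0.39260482  0.86384207
  0.62182697]
(array([ 0.43873585, -0.29952779,  0.23602603]), array([[ 0.10515083, -0.23856597, -0.96542473]]))
```

View pics/w1.png

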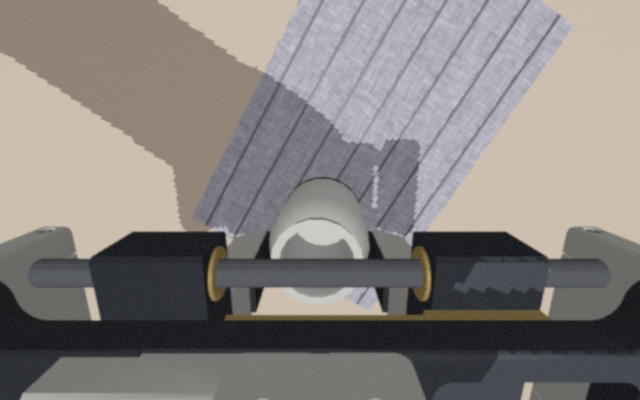

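The white vase is held upright at (318,240) just above the mat. The mat's left corner is at (195,218), its lower corner at about (365,308) and its upper right corner at (570,22).

Run:
```python
from h import *
c=dict(np.load("pics/w1.npz"))
print(onz(c,[[195,218],[366,308],[570,22],[300,0]],.003))
```

```text
[[ 0.37766721 -0.40972935  0.003     ]
 [ 0.53897457 -0.43131952  0.003     ]
 [ 0.57232056 -0.1750646   0.003     ]
 [ 0.39768155 -0.234346    0.003     ]]
```

Call:
arm_command --deltas '[0,0,0,0,0,-0.004,45,0,0,0,0,0,-0.007,45,0,0,0,0,0,-0.009,45,0,0,0,0,0,-0.01,45,0,0,0,0,0,-0.011,45,0,0,0,0,0,-0.0115,45,0,0,0,0,0,-0.0115,45,0,0,0,0,0,-0.0115,45]'

```text
clock: 8.8
position: [0.465, -0.3635, 0.0589]
ee_rot: [1.737, 2.617, 0.0]
force: [-0.2, -0.5, -1.7]
width: 0.571
gripper_force: 20.0
```

Call:
arm_command --deltas '[0,0,0,0,0,-0.0005,45,0,0,0,0,0,-0.001,45,0,0,0,0,0,-0.001,45,0,0,0,0,0,-0.001,45]'

```text
clock: 9.2
position: [0.4654, -0.3638, 0.0585]
ee_rot: [1.737, 2.616, -0.0]
force: [-0.5, -0.1, 6.2]
width: 0.576
gripper_force: 20.0
```

Touched down (+8 N). Release and retreat.

Call:
arm_command --deltas '[0,0,0,0,0,0.0005,56,0,0,0,0,0,0.0005,60,0,0,0,0,0,0.0005,70,0,0,0,0,0,0.0005,80,0,0,0,0,0,0.0005,91,0,0,0,0,0,0.0005,91,0,0,0,0,0,0.0005,91,0,0,0,0,0,0.02,91,0,0,0,0,0,0.05,91,0,0,0,0,0,0.08,91,0,0,0,0,0,0.12,91,0,0,0,0,0,0.16,91,0,0,0,0,0.05,0.16,91,0,0,0,0,0.1,0.16,91,0,0,0,0,0.15,0.16,91,0,0,0,0,0.2,0.16,91,0,0,0,0.01,0.25,0.16,91,0,0,0,0.02,0.3,0.16,91,0,0,0,0.03,0.35,0.16,91,0,0,0,0.04,0.4,0.16,91]'

```text
clock: 11.2
position: [0.5042, 0.0344, 0.2181]
ee_rot: [1.738, 2.616, -0.0]
force: [0.5, 0.2, 0.3]
width: 0.988
gripper_force: 0.0
```

```bash
python3 -c "
from h import *
s=sensors.observe();print(s['clock'],s['position'],s['width'],s['force'],s['joints'])"
```

```text
11.2 [0.50420082 0.03443735 0.21810008] 0.9881570756331681 [0.54312913 0.16285649 0.31775673] [ 0.4210188   0.33922986 -0.76081018  1.81410504  0.26230227  1.09118733
 -0.03543284]
```

Call:
arm_command --deltas '[0,0,0,0,0.045,0,91,0,0,0,0,0.09,0,91,0,0,0,0,0.135,0,91,0,0,0,0.001,0.18,0,91,0,0,0,0.001,0.21,0,91,0,0,0,0.001,0.2255,0,91,0,0,0,0.001,0.2255,-0.01,91,0,0,0,0.001,0.2255,-0.03,91,0,0,0,0.001,0.2255,-0.05,91,0,0,0,0.001,0.2255,-0.07,91,0,0,0,0.001,0.2255,-0.09,91,0,0,0,0.001,0.2255,-0.11,91,0,0,0,0.001,0.2255,-0.13,91,0,0,0,0.001,0.2255,-0.14,91,0,0,0,0.001,0.2255,-0.1475,91,0,0,0,0.001,0.2255,-0.1475,91,0,0,0,0.001,0.2255,-0.1475,91]'

```text
clock: 12.9
position: [0.5055, 0.2582, 0.0709]
ee_rot: [1.738, 2.617, 0.001]
force: [0.8, 0.3, -0.6]
width: 0.994
gripper_force: 0.0
```

Call:
arm_command --deltas '[0,0,0,0,0,0,75,0,0,0,0,0,0,65,0,0,0,0,0,0,58,0,0,0,0,0,0,52,0,0,0,0,0,0,45,0,0,0,0,0,0,45,0,0,0,0,0,0,45,0,0,0,0,0,0,45,0,0,0,0,0,0,45]' --force 20

```text
clock: 13.8
position: [0.5057, 0.2585, 0.0707]
ee_rot: [1.737, 2.617, 0.002]
force: [3.0, 0.6, 2.1]
width: 0.574
gripper_force: 20.1
```

Call:
arm_command --deltas '[0,0,0,0,0,0.01,45,0,0,0,0,0,0.04,45,0,0,0,0,0,0.08,45,0,0,0,0,0,0.12,45,0,0,0,0,-0.01,0.15,45,0,0,0,0,-0.03,0.15,45,0,0,0,0,-0.06,0.15,45,0,0,0,0,-0.1,0.15,45,0,0,0,0,-0.14,0.15,45,0,0,0,-0.01,-0.18,0.15,45,0,0,0,-0.01,-0.22,0.15,45,0,0,0,-0.015,-0.26,0.15,45,0,0,0,-0.015,-0.3,0.15,45,0,0,0,-0.02,-0.34,0.15,45,0,0,0,-0.02,-0.38,0.15,45,0,0,0,-0.02,-0.42,0.15,45,0,0,0,-0.02,-0.45,0.15,45,0,0,0,-0.022,-0.47,0.15,45,0,0,0,-0.022,-0.4825,0.15,45,0,0,0,-0.022,-0.4825,0.14,45]'

```text
clock: 15.8
position: [0.4832, -0.2258, 0.2107]
ee_rot: [1.74, 2.614, -0.0]
force: [-0.1, 0.9, -2.6]
width: 0.58
gripper_force: 19.9
```

Call:
arm_command --deltas '[0,0,0,0,0,-0.03,45,0,0,0,0,0,-0.06,45,0,0,0,0,0,-0.09,45,0,0,0,0,0,-0.115,45,0,0,0,0,0,-0.13,45,0,0,0,0,0,-0.14,45,0,0,0,0,0,-0.144,45,0,0,0,0,0,-0.147,45,0,0,0,0,0,-0.149,45,0,0,0,0,0,-0.15,45,0,0,0,0,0,-0.151,45,0,0,0,0,0,-0.151,45,0,0,0,0,0,-0.151,45]'

```text
clock: 17.1
position: [0.4833, -0.2244, 0.0595]
ee_rot: [1.737, 2.617, 0.0]
force: [-1.1, -0.2, -1.7]
width: 0.572
gripper_force: 19.9
```

Call:
arm_command --deltas '[0,0,0,0,0,-0.0005,45,0,0,0,0,0,-0.001,45,0,0,0,0,0,-0.0013,45,0,0,0,0,0,-0.0013,45,0,0,0,0,0,-0.0013,45]'

```text
clock: 17.6
position: [0.4835, -0.2245, 0.0585]
ee_rot: [1.737, 2.617, -0.0]
force: [-0.5, -0.5, 5.5]
width: 0.573
gripper_force: 20.0
```

Call:
arm_command --deltas '[0,0,0,0,0,0.0005,56,0,0,0,0,0,0.0005,60,0,0,0,0,0,0.0005,70,0,0,0,0,0,0.0005,80,0,0,0,0,0,0.0005,91,0,0,0,0,0,0.0005,91,0,0,0,0,0,0.0005,91,0,0,0,0,0,0.02,91,0,0,0,0,0,0.05,91,0,0,0,0,0,0.09,91,0,0,0,0,0,0.13,91,0,0,0,0,0.02,0.17,91,0,0,0.1,0,0.06,0.2,91,0,0,0.2,0,0.1,0.2,91,0,0,0.3,0,0.15,0.2,91,0,0,0.4,0,0.2,0.2,91,0,0,0.5,0,0.25,0.2,91,0,0,0.55,0,0.3,0.2,91,0,0,0.6,0,0.35,0.2,91,0,0,0.7,0,0.4,0.2,91]'

```text
clock: 19.6
position: [0.4829, 0.1774, 0.2582]
ee_rot: [0.12, 3.139, -0.001]
force: [0.4, -0.2, -0.2]
width: 0.994
gripper_force: 0.0
```

Run:
```python
from h import *
s=sensors.observe();print(s['clock'],s['position'],s['ee_rot'],s['width'],s['joints'])
im=optics.get_image("scene");cv2.imwrite("pics/s1.png",cv2.resize(im[100:260,150:490],None,fx=2.3,fy=2.3,interpolation=cv2.INTER_CUBIC))
```

```text
19.6 [0.48286618 0.17735424 0.25823908] [ 1.20224565e-01  3.13858144e+00 -5.84719586e-04] 0.9942775606680399 [ 0.31470917  0.39813577 -1.03362084  1.72265509  0.36223948  1.22841503
  0.68534065]
```

View pics/s1.png

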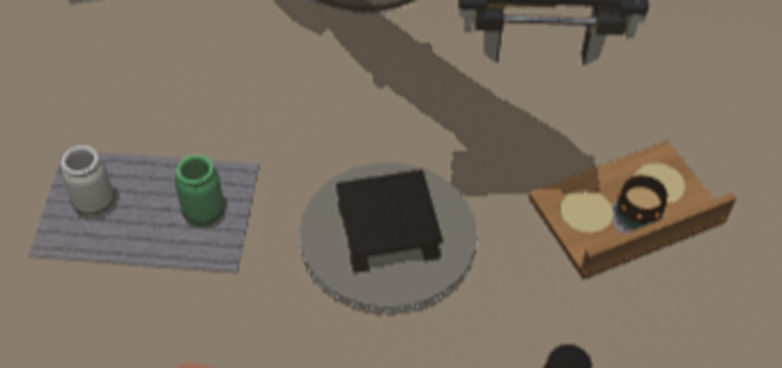

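Both vases stand on the mat, white at (88,180) and green at (200,188). The pot is untouched at (641,198), with both discs free. Next I hover over the pot.

Call:
arm_command --deltas '[0,0,0.08,0.01,0.04,-0.02,91,0,0,0.16,0.02,0.08,-0.04,91,0,0,0.24,0.03,0.12,-0.06,91,0,0,0.302,0.034,0.147,-0.08,91,0,0,0.302,0.034,0.147,-0.1,91,0,0,0.302,0.034,0.147,-0.1,91,0,0,0.302,0.034,0.147,-0.1,91]'

```text
clock: 20.35
position: [0.5172, 0.3221, 0.1581]
ee_rot: [0.615, -3.08, 0.001]
force: [-0.2, -1.0, 1.6]
width: 0.987
gripper_force: 0.0
```

```bash
python3 look.py w2
```

```text
20.35 [0.5171587  0.32211706 0.15814262] [ 6.14916001e-01 -3.08006295e+00  7.51425572e-04] [-0.0097677   0.67714766 -1.01460345  1.62981425  0.61140133  1.18592575
  0.79974325]
(array([0.45360488, 0.29525432, 0.32353691]), array([[ 0.23814918,  0.1022505 , -0.96583908]]))
```

View pics/w2.png

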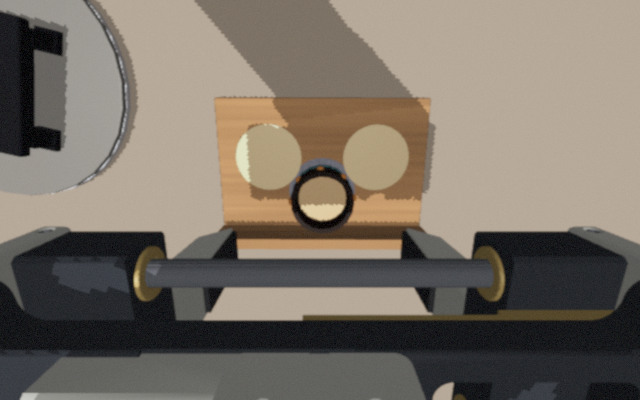

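The wrist view shows both discs at about (269,157) and (376,157). The pot's rim is centred at (322,197), between the open fingers.

Run:
```python
from h import *
im=cv2.imread("pics/w2.png");c=dict(np.load("pics/w2.npz"))
hsv=cv2.cvtColor(im,cv2.COLOR_BGR2HSV);H,S,V=[hsv[...,i].astype(int) for i in range(3)]
print(hsv[157,269],hsv[157,376],hsv[157,322],hsv[199,322])
for n,b in [("R",(225,120,306,195)),("L",(340,120,415,195))]:
    k=big((S<105)&(V>130),b);P=onz(c,k.reshape(-1,2),.0155)[:,:2];print(n,cv2.minEnclosingCircle((P*1000).astype(np.float32)))
print("pot",onz(c,[322,198],.065),onz(c,[322,199],.06))
```

```text
[ 20  73 177] [ 19  73 177] [ 14  92 122] [ 17  99 159]
R ((508.7578125, 262.90484619140625), 34.24612808227539)
L ((468.5289611816406, 362.3480529785156), 34.1508674621582)
pot [[0.51501446 0.32354177 0.065     ]] [[0.51705111 0.3244442  0.06      ]]
```

Call:
arm_command --deltas '[0,0,0,0,0.001,-0.01,91,0,0,0,0,0.001,-0.03,91,0,0,0,0,0.001,-0.05,91,0,0,0,0,0.001,-0.07,91,0,0,0,0,0.001,-0.09,91,0,0,0,0,0.001,-0.103,91,0,0,0,0,0.001,-0.111,91,0,0,0,0,0.001,-0.111,91,0,0,0,0,0.001,-0.111,85,0,0,0,0,0.001,-0.111,75,0,0,0,0,0.001,-0.111,68,0,0,0,0,0.001,-0.111,62,0,0,0,0,0.001,-0.111,56,0,0,0,0,0.001,-0.111,50,0,0,0,0,0.001,-0.111,48,0,0,0,0,0.001,-0.111,48,0,0,0,0,0.001,-0.111,48,0,0,0,0,0.001,-0.111,48]'

```text
clock: 22.2
position: [0.5171, 0.3241, 0.0473]
ee_rot: [-0.617, 3.08, 0.001]
force: [-0.2, 2.1, 2.7]
width: 0.593
gripper_force: 16.9
```

Call:
arm_command --deltas '[0,0,0,0,0,0,48,0,0,0,0,0,0,48,0,0,0,0,0,0,48]' --force 20

```text
clock: 22.5
position: [0.5171, 0.3241, 0.0472]
ee_rot: [-0.616, 3.08, 0.001]
force: [-1.0, 2.8, 3.4]
width: 0.592
gripper_force: 17.1
```

```bash
python3 look.py w3; python3 -c "
import cv2;im=cv2.imread('pics/w3.png');cv2.imwrite('pics/w3c.png',cv2.resize(im[100:330,180:460],None,fx=2.5,fy=2.5))"
```

```text
22.5 [0.51714623 0.32407542 0.04722597] [-6.16474056e-01  3.08021173e+00  1.01249524e-03] [-0.06278517  0.79136623 -0.92517856  1.73066802  0.737104    1.00626067
  0.70058599]
(array([0.45347533, 0.2968976 , 0.21251636]), array([[ 0.23875296,  0.10364992, -0.9655408 ]]))
```

View pics/w3c.png

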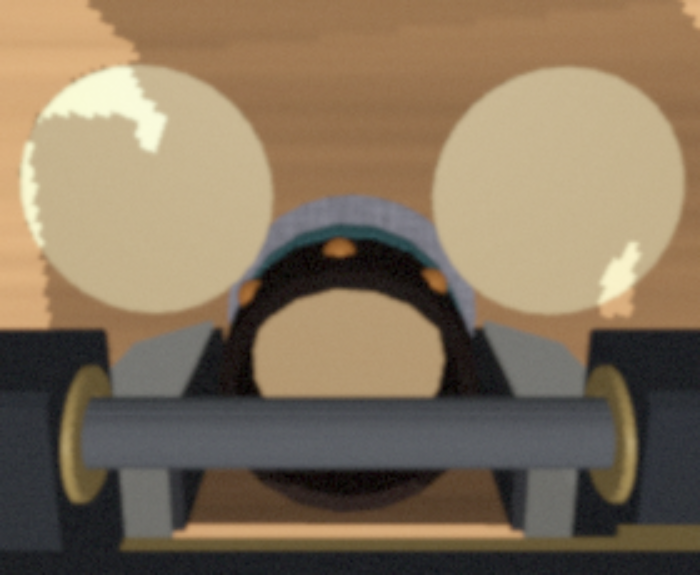

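The pot sits centred between the pads at about (348,370) in the crop, on a thin grey pad, with the discs clear. I do a small test lift.

Call:
arm_command --deltas '[0,0,0,0,0,0,40,0,0,0,0,0,0,40,0,0,0,0,0,0.005,40,0,0,0,0,0,0.015,40,0,0,0,0,0,0.03,40,0,0,0,0,0,0.03,40]' --force 22

```text
clock: 23.15
position: [0.5182, 0.3245, 0.0796]
ee_rot: [-0.615, 3.078, 0.002]
force: [0.3, 0.2, -0.6]
width: 0.595
gripper_force: 18.7
```

```bash
python3 look.py w4; python3 -c "
import cv2;im=cv2.imread('pics/w4.png');cv2.imwrite('pics/w4c.png',cv2.resize(im[100:330,180:460],None,fx=2.5,fy=2.5))"
```

```text
23.15 [0.51817177 0.32445715 0.07962011] [-6.14948455e-01  3.07781224e+00  1.93412852e-03] [-0.04627664  0.7559894  -0.95376718  1.70579462  0.69977464  1.05471476
  0.72922254]
(array([0.45404236, 0.29718287, 0.244702  ]), array([[ 0.24120978,  0.10464871, -0.96482217]]))
```

View pics/w4c.png

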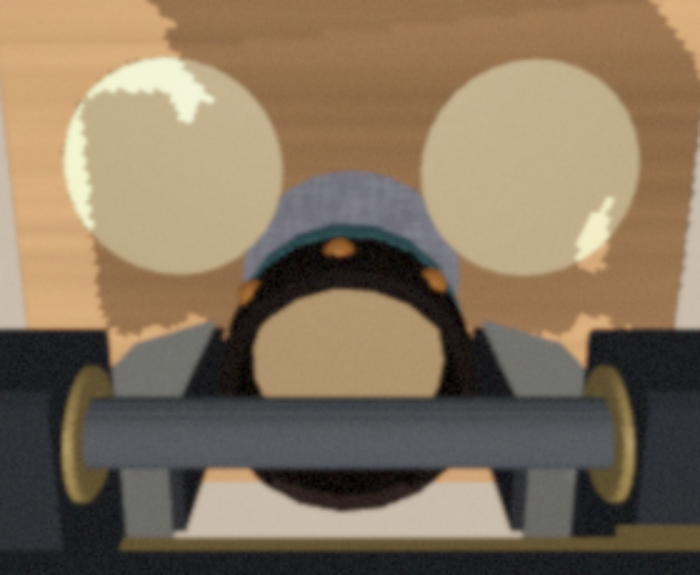

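The pot is lifted and held as before, and the grey pad stays on the board as a mark. Before travelling I refine the stand centre from saved pictures.

Run:
```python
from h import *
im=cv2.imread("pics/top0.png");c=optics.calibration("top")
hsv=cv2.cvtColor(cv2.GaussianBlur(im,(0,0),1),cv2.COLOR_BGR2HSV);H,S,V=[hsv[...,i].astype(int) for i in range(3)]
k=big((S<55),(280,185,373,278));P=onz(c,k.reshape(-1,2),.022)[:,:2]
print(cv2.minEnclosingCircle((P*1000).astype(np.float32)),cv2.fitEllipse((P*1000).astype(np.float32)))
k=big(V<60,(290,195,363,268));print(rect(c,k,.065),cv2.minAreaRect(k))
```

```text
((532.7169189453125, 9.763623237609863), 111.70366668701172) ((532.9835815429688, 10.014114379882812), (219.49851989746094, 220.11680603027344), 95.60269165039062)
[530.1  10.3 112.8 107.8   9.4] ((325.50640869140625, 229.41189575195312), (39.27996826171875, 37.78073501586914), 80.13418579101562)
```

Call:
arm_command --deltas '[0,0,0,0,0,0.02,40,0,0,0,0,0,0.05,40,0,0,0,0,0,0.08,40,0,0,0,0,-0.01,0.1,40,0,0,0,0,-0.03,0.11,40,0,0,0,0,-0.06,0.11,40,0,0,0,0,-0.09,0.11,40,0,0,0,0,-0.12,0.11,40,0,0,0,0,-0.15,0.11,40,0,0,0,0,-0.18,0.11,40,0,0,0,0,-0.2,0.11,40,0,0,0,0,-0.21,0.11,40,0,0,0,0,-0.21,0.11,40]'

```text
clock: 24.5
position: [0.5172, 0.1116, 0.1867]
ee_rot: [0.612, -3.081, 0.002]
force: [1.1, -1.1, -2.0]
width: 0.594
gripper_force: 18.9
```

```bash
python3 look.py w5
```

```text
24.5 [0.51716905 0.11162871 0.18665927] [ 6.11701772e-01 -3.08067711e+00  1.53254621e-03] [ 0.46267323  0.54922549 -1.11481633  1.78750664  0.53943241  1.15185434
  1.13708863]
(array([0.45352109, 0.08498251, 0.35205254]), array([[ 0.23840977,  0.10130215, -0.96587472]]))
```

View pics/w5.png

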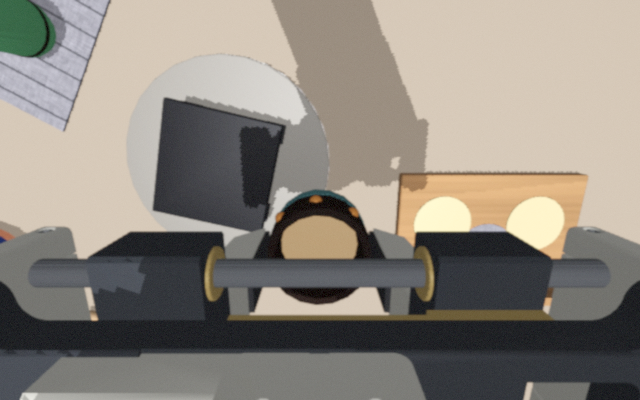

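The pot is held upright at (318,245). The stand's top corners are at (166,98), (285,126), (263,231) and (154,208).

Run:
```python
from h import *
c=dict(np.load("pics/w5.npz"))
P=onz(c,[[166,98],[285,126],[263,231],[154,208]],.065);print(P,P.mean(0),np.linalg.norm(np.diff(P,axis=0),axis=1))
```

```text
[[ 0.48982726 -0.04789492  0.065     ]
 [ 0.47201329  0.05885219  0.065     ]
 [ 0.5756997   0.0747762   0.065     ]
 [ 0.59389867 -0.0318775   0.065     ]] [0.53285973 0.01346399 0.065     ] [0.10822329 0.10490207 0.10819526]
```

Call:
arm_command --deltas '[0,0,-0.03,0.002,-0.01,0,40,0,0,-0.08,0.004,-0.02,0,40,0,0,-0.14,0.006,-0.035,0,40,0,0,-0.2,0.008,-0.05,0,40,0,0,-0.26,0.01,-0.065,0,40,0,0,-0.32,0.012,-0.08,0,40,0,0,-0.38,0.014,-0.09,0,40,0,0,-0.44,0.015,-0.098,0,40,0,0,-0.48,0.015,-0.1005,-0.01,40,0,0,-0.5,0.015,-0.1005,-0.03,40,0,0,-0.5,0.015,-0.1005,-0.05,40,0,0,-0.5,0.015,-0.1005,-0.065,40,0,0,-0.5,0.015,-0.1005,-0.075,40,0,0,-0.5,0.015,-0.1005,-0.08,40,0,0,-0.5,0.015,-0.1005,-0.084,40,0,0,-0.5,0.015,-0.1005,-0.086,40,0,0,-0.5,0.015,-0.1005,-0.087,40,0,0,-0.5,0.015,-0.1005,-0.087,40]'

```text
clock: 26.35
position: [0.5324, 0.0132, 0.1003]
ee_rot: [0.61, 3.081, 0.0]
force: [0.2, 0.3, -1.2]
width: 0.596
gripper_force: 18.9
```

Call:
arm_command --deltas '[0,0,0,0,-0.001,-0.001,40,0,0,0,0,-0.0015,-0.0015,40,0,0,0,0,-0.0015,-0.002,40,0,0,0,0,-0.0015,-0.0025,40,0,0,0,0,-0.0015,-0.003,40,0,0,0,0,-0.0015,-0.003,40,0,0,0,0,-0.0015,-0.003,40]'

```text
clock: 27.05
position: [0.5323, 0.0117, 0.0973]
ee_rot: [0.609, 3.082, -0.0]
force: [-1.0, -0.3, 3.1]
width: 0.591
gripper_force: 19.6
```

Call:
arm_command --deltas '[0,0,0,0,0,0,60,0,0,0,0,0,0,62,0,0,0,0,0,0,70,0,0,0,0,0,0,80,0,0,0,0,0,0,91,0,0,0,0,0,0,91,0,0,0,0,0,0,91,0,0,0,0,0,0.02,91,0,0,0,0,0,0.05,91,0,0,0,0,0,0.09,91,0,0,0,0,0,0.12,91,0,0,-0.1,0,-0.03,0.12,91,0,0,-0.19,-0.01,-0.07,0.12,91,0,0,-0.28,-0.02,-0.11,0.12,91,0,0,-0.37,-0.03,-0.15,0.12,91,0,0,-0.46,-0.04,-0.19,0.12,91,0,0,-0.498,-0.049,-0.22,0.12,91,0,0,-0.498,-0.049,-0.236,0.12,91,0,0,-0.498,-0.049,-0.236,0.12,91,0,0,-0.498,-0.049,-0.236,0.12,91]'

```text
clock: 29.05
position: [0.4838, -0.2228, 0.217]
ee_rot: [-1.735, -2.619, -0.002]
force: [-0.0, 0.9, -0.0]
width: 0.99
gripper_force: 0.0
```

```bash
python3 look.py w6
python3 - <<'E'
from h import *
im=optics.get_image("scene");cv2.imwrite("pics/s2.png",cv2.resize(im[120:260,150:490],None,fx=2.3,fy=2.3,interpolation=cv2.INTER_CUBIC))
E
```

```text
29.05 [ 0.48383133 -0.22275032  0.21704951] [-1.73481914e+00 -2.61888807e+00 -1.96595982e-03] [ 0.87393772  0.37909035 -0.71868078  1.75586355  0.2741718   1.10949188
  0.46774081]
(array([ 0.4570996 , -0.15935408,  0.38243736]), array([[ 0.10535455, -0.23708263, -0.96576787]]))
```

View pics/s2.png

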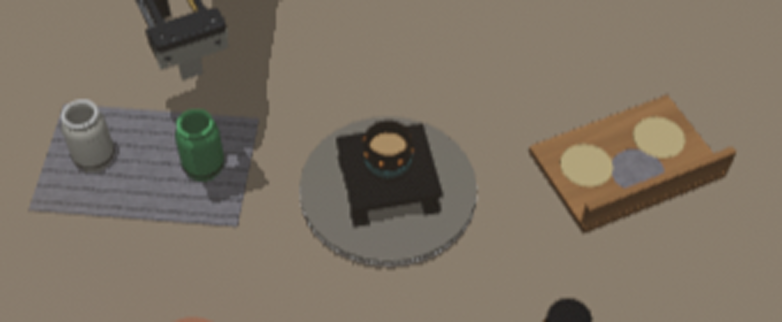

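View pics/w6.png

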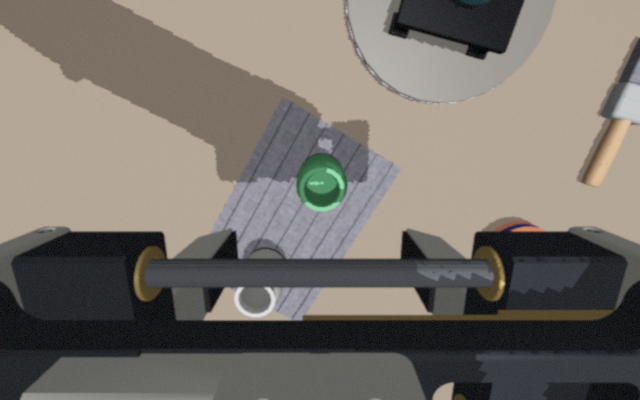

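The scene crop shows the pot standing upright in the middle of the stand at (388,150) and both vases upright on the mat. In the wrist view, the green vase is at (322,183), lined up between the fingers.

Call:
arm_command --deltas '[0,0,0,0,-0.0015,-0.02,91,0,0,0,0,-0.0015,-0.05,91,0,0,0,0,-0.0015,-0.07,91,0,0,0,0,-0.0015,-0.09,91,0,0,0,0,-0.0015,-0.11,91,0,0,0,0,-0.0015,-0.13,91,0,0,0,0,-0.0015,-0.145,91,0,0,0,0,-0.0015,-0.155,91,0,0,0,0,-0.0015,-0.158,91,0,0,0,0,-0.0015,-0.158,91,0,0,0,0,-0.0015,-0.158,75,0,0,0,0,-0.0015,-0.158,65,0,0,0,0,-0.0015,-0.158,58,0,0,0,0,-0.0015,-0.158,52,0,0,0,0,-0.0015,-0.158,45,0,0,0,0,-0.0015,-0.158,45,0,0,0,0,-0.0015,-0.158,45,0,0,0,0,-0.0015,-0.158,45,0,0,0,0,-0.0015,-0.158,45,0,0,0,0,-0.0015,-0.158,45]' --force 20

```text
clock: 31.15
position: [0.4838, -0.2257, 0.0594]
ee_rot: [1.738, 2.616, 0.001]
force: [2.5, 1.7, 3.8]
width: 0.577
gripper_force: 20.1
```

Call:
arm_command --deltas '[0,0,0,0,0,0.01,45,0,0,0,0,0,0.04,45,0,0,0,0,0,0.08,45,0,0,0,0,0,0.12,45,0,0,0,0,0.01,0.16,45,0,0,0,0,0.03,0.17,45,0,0,0,0,0.06,0.17,45,0,0,0,0,0.1,0.17,45,0,0,0,0,0.14,0.17,45,0,0,0,0.01,0.18,0.17,45,0,0,0,0.01,0.22,0.17,45,0,0,0,0.015,0.26,0.17,45,0,0,0,0.015,0.3,0.17,45,0,0,0,0.02,0.34,0.17,45,0,0,0,0.02,0.38,0.17,45,0,0,0,0.02,0.42,0.17,45,0,0,0,0.022,0.45,0.17,45,0,0,0,0.022,0.475,0.17,45,0,0,0,0.022,0.486,0.17,45,0,0,0,0.022,0.486,0.165,45]'

```text
clock: 33.15
position: [0.5041, 0.2615, 0.2237]
ee_rot: [-1.734, -2.619, 0.001]
force: [0.1, -0.1, -2.7]
width: 0.576
gripper_force: 20.0
```

Call:
arm_command --deltas '[0,0,0,0,0,-0.03,45,0,0,0,0,0,-0.06,45,0,0,0,0,0,-0.09,45,0,0,0,0,0,-0.115,45,0,0,0,0,0,-0.13,45,0,0,0,0,0,-0.138,45,0,0,0,0,0,-0.143,45,0,0,0,0,0,-0.147,45,0,0,0,0,0,-0.149,45,0,0,0,0,0,-0.15,45,0,0,0,0,0,-0.15,45,0,0,0,0,0,-0.15,45]'

```text
clock: 34.35
position: [0.5054, 0.2603, 0.0744]
ee_rot: [1.738, 2.617, 0.001]
force: [-0.4, -0.9, -1.5]
width: 0.574
gripper_force: 20.0
```

Call:
arm_command --deltas '[0,0,0,0.001,0,-0.001,45,0,0,0,0.001,0,-0.0015,45,0,0,0,0.001,0,-0.002,45,0,0,0,0.001,0,-0.0025,45,0,0,0,0.001,0,-0.003,45,0,0,0,0.001,0,-0.003,45,0,0,0,0.001,0,-0.003,45]'

```text
clock: 35.05
position: [0.5063, 0.2603, 0.0713]
ee_rot: [1.738, 2.617, 0.001]
force: [-1.1, -0.0, 2.7]
width: 0.577
gripper_force: 20.0
```

Call:
arm_command --deltas '[0,0,0,0,0,0,56,0,0,0,0,0,0,60,0,0,0,0,0,0,70,0,0,0,0,0,0,80,0,0,0,0,0,0,91,0,0,0,0,0,0,91,0,0,0,0,0,0,91,0,0,0,0,0,0.02,91,0,0,0,0,0,0.05,91,0,0,0,0,0,0.09,91,0,0,0,0,0,0.13,91,0,0,0,0,-0.03,0.16,91,0,0,0,0,-0.08,0.16,91,0,0,0,0,-0.13,0.16,91,0,0,0,0,-0.18,0.16,91,0,0,0,0,-0.23,0.16,91,0,0,0,0,-0.28,0.16,91,0,0,0,-0.01,-0.33,0.16,91,0,0,0,-0.02,-0.38,0.16,91,0,0,0,-0.03,-0.43,0.16,91]'

```text
clock: 37.05
position: [0.476, -0.1689, 0.2313]
ee_rot: [1.738, 2.616, -0.0]
force: [1.0, 0.2, -0.7]
width: 0.992
gripper_force: 0.0
```

Call:
arm_command --deltas '[0,0,0,-0.005,-0.05,0,91,0,0,0,-0.011,-0.1,0,91,0,0,0,-0.011,-0.14,0,91,0,0,0,-0.011,-0.17,0,91,0,0,0,-0.011,-0.19,0,91,0,0,0,-0.011,-0.194,0,91,0,0,0,-0.011,-0.194,-0.02,91,0,0,0,-0.011,-0.194,-0.05,91,0,0,0,-0.011,-0.194,-0.08,91,0,0,0,-0.011,-0.194,-0.08,91]'

```text
clock: 38.05
position: [0.464, -0.3578, 0.1478]
ee_rot: [-1.731, -2.614, -0.001]
force: [-0.4, 0.8, -0.6]
width: 0.993
gripper_force: 0.0
```

Call:
arm_command --deltas '[0,0,0,0,0,0,91,0,0,0,0,0,0,91,0,0,0,0,0,-0.02,91,0,0,0,0,0,-0.04,91,0,0,0,0,0,-0.06,91,0,0,0,0,0,-0.08,91,0,0,0,0,0,-0.088,91,0,0,0,0,0,-0.09,91,0,0,0,0,0,-0.09,91,0,0,0,0,0,-0.09,91]'

```text
clock: 39.05
position: [0.4666, -0.3613, 0.0623]
ee_rot: [1.737, 2.615, -0.0]
force: [0.1, 0.4, 0.5]
width: 0.991
gripper_force: 0.0
```

Call:
arm_command --deltas '[0,0,0,-0.001,-0.0023,-0.0035,91,0,0,0,-0.001,-0.0023,-0.0035,91,0,0,0,-0.001,-0.0023,-0.0035,75,0,0,0,-0.001,-0.0023,-0.0035,65,0,0,0,-0.001,-0.0023,-0.0035,58,0,0,0,-0.001,-0.0023,-0.0035,52,0,0,0,-0.001,-0.0023,-0.0035,45,0,0,0,-0.001,-0.0023,-0.0035,45,0,0,0,-0.001,-0.0023,-0.0035,45,0,0,0,-0.001,-0.0023,-0.0035,45,0,0,0,-0.001,-0.0023,-0.0035,45,0,0,0,-0.001,-0.0023,-0.0035,45]' --force 20

```text
clock: 40.25
position: [0.4652, -0.3631, 0.0577]
ee_rot: [1.738, 2.616, 0.001]
force: [2.0, 1.5, 1.3]
width: 0.578
gripper_force: 20.0
```

Call:
arm_command --deltas '[0,0,0,0,0,0.01,45,0,0,0,0,0,0.04,45,0,0,0,0,0,0.08,45,0,0,0,0,0,0.12,45,0,0,0,0,0.01,0.15,45,0,0,0,0,0.03,0.165,45,0,0,0,0,0.06,0.165,45,0,0,0,0,0.1,0.165,45,0,0,0,0,0.14,0.165,45,0,0,0,0,0.18,0.165,45,0,0,0,0,0.22,0.165,45,0,0,0,0,0.26,0.165,45,0,0,0,0,0.3,0.165,45,0,0,0,0,0.34,0.165,45,0,0,0,0,0.38,0.165,45,0,0,0,0,0.42,0.165,45,0,0,0,0,0.46,0.165,45,0,0,0,0,0.5,0.165,45,0,0,0,0,0.54,0.165,45,0,0,0,0,0.58,0.165,45]'

```text
clock: 42.25
position: [0.4642, 0.2173, 0.2227]
ee_rot: [1.739, 2.616, -0.003]
force: [1.3, -0.8, -1.7]
width: 0.579
gripper_force: 20.0
```

Call:
arm_command --deltas '[0,0,0,0,0.04,0,45,0,0,0,0,0.08,0,45,0,0,0,0,0.11,0,45,0,0,0,0,0.13,0,45,0,0,0,0.001,0.143,0,45,0,0,0,0.001,0.143,0,45,0,0,0,0.001,0.143,-0.02,45,0,0,0,0.001,0.143,-0.05,45,0,0,0,0.001,0.143,-0.08,45,0,0,0,0.001,0.143,-0.105,45,0,0,0,0.001,0.143,-0.125,45,0,0,0,0.001,0.143,-0.135,45,0,0,0,0.001,0.143,-0.14,45,0,0,0,0.001,0.143,-0.143,45,0,0,0,0.001,0.143,-0.145,45,0,0,0,0.001,0.143,-0.145,45,0,0,0,0.001,0.143,-0.145,45]'

```text
clock: 43.95
position: [0.466, 0.36, 0.0781]
ee_rot: [1.738, 2.616, 0.001]
force: [0.4, 0.5, -2.9]
width: 0.575
gripper_force: 20.0
```

Call:
arm_command --deltas '[0,0,0,0,0,-0.003,45,0,0,0,0,0,-0.005,45,0,0,0,0,0,-0.006,45,0,0,0,0,0,-0.007,45,0,0,0,0,0,-0.0075,45,0,0,0,0,0,-0.008,45,0,0,0,0,0,-0.008,45,0,0,0,0,0,-0.008,45]'

```text
clock: 44.75
position: [0.4657, 0.3599, 0.0697]
ee_rot: [1.738, 2.617, 0.0]
force: [-0.4, 0.5, 0.2]
width: 0.572
gripper_force: 20.0
```

Just in contact; half a millimetre more, then release and retreat.

Call:
arm_command --deltas '[0,0,0,0,0,-0.0004,45,0,0,0,0,0,-0.0004,45,0,0,0,0,0,-0.0004,56,0,0,0,0,0,-0.0004,60,0,0,0,0,0,-0.0004,70,0,0,0,0,0,-0.0004,80,0,0,0,0,0,-0.0004,91,0,0,0,0,0,0,91,0,0,0,0,0,0,91,0,0,0,0,0,0.02,91,0,0,0,0,0,0.05,91,0,0,0,0,0,0.09,91,0,0,0,0,0,0.13,91,0,0,0,0,0,0.17,91,0,0,0,-0.03,-0.03,0.2,91,0,0,0,-0.06,-0.06,0.22,91,0,0,0,-0.08,-0.1,0.22,91,0,0,0,-0.08,-0.12,0.22,91,0,0,0,-0.08,-0.12,0.22,91,0,0,0,-0.08,-0.12,0.22,91]'

```text
clock: 46.75
position: [0.3861, 0.2397, 0.2899]
ee_rot: [1.74, 2.615, 0.001]
force: [-0.4, -0.8, -0.3]
width: 0.991
gripper_force: 0.0
```

Run:
```python
from h import *
im=optics.get_image("scene");t=optics.get_image("top")
a=cv2.resize(im[120:290,200:490],(780,300),interpolation=cv2.INTER_CUBIC);b=cv2.resize(t[140:300,165:430],(780,300),interpolation=cv2.INTER_CUBIC)
cv2.imwrite("pics/end.png",np.vstack([cv2.resize(im[120:290,200:490],(512,300),interpolation=cv2.INTER_CUBIC),cv2.resize(t[140:300,165:438],(512,300),interpolation=cv2.INTER_CUBIC)]))
```

```text
(no output)
```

View pics/end.png

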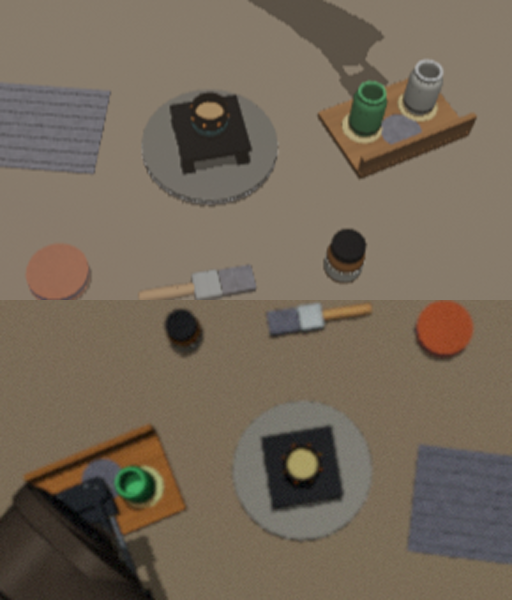

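The final pictures show the pot centred on the stand at (209,113). Both vases are upright on their own discs, green at (368,108) and white at (424,85), and the jar, saucers and brush look undisturbed. I'm handing in.

```bash
python3 -c "
from cell import arm
print(arm.sign_off())"
```

```text
the job is handed in; nothing more can be done
None
```

The job is done and handed in at about 47 s: the bonsai pot stands in the middle of the display stand, both vases are back upright on their own cork discs, and the jar, saucers and brush were left alone.

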